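# Pack the blue clay-stamping kit into its caddy

### The arm

A 7-joint arm with a two-finger parallel gripper is mounted at the origin on the work surface. World frame = base frame: x ahead of the robot, y to its left, z up, the work surface at z = 0. Lengths are in mm, angles in degrees, forces in N, time in s.
With the tool pointing down it reaches from about 400 to 850 mm from the base axis. Payload 4.4 kg.
Tool frame: the origin (TCP) lies midway between the tips of the shut fingers; the grasp point (between the pads) lies 19 mm behind it; x points along the fingers, z is the direction in which the jaws open and shut, and the axes are right-handed (so a half turn about x gives the same grasp; the last joint's range is limited). The gripper opens to 94 mm and grips with 3 to 60 N. Pads are 16 mm wide; open, the fingers measure 119 mm over their backs; the gripper's body (75 mm by 177 mm) begins 78 mm behind the grasp point.
Start: joints at [-74.588, 36.005, 2.206, 86.941, -1.547, 57.084, -1.146], TCP at [213.553, 613.933, 205.478] pointing down, gripper open.
Joint ranges: [-175.42, 175.42], [-21.48, 121.26], [-71.46, 75.88], [10.55, 141.38], [-63.04, 243.04], [13.31, 113.54], [-168.57, 168.57]. Speed limits (degrees/s): [147.25, 147.25, 180, 180, 180, 180, 180].

### API

Orientations are given as [roll, pitch, yaw] about the fixed x, y, z axes, in that order (R = Rz(yaw) Ry(pitch) Rx(roll)).
In Python, from station import monitor, eyes, close_job gives the robot as it stands.
- The arm moves only by the tool play_rows, never from a script. Its argument "targets" is a list of rows, each a list of 6 numbers: the shift along the tool's x, y, z in cm, then the turn, a rotation vector about the tool's x, y, z in rad. A call has 1 to 20 rows; each row shifts and turns the commanded pose from where the row before left it, along the tool's axes as they then stand; what a row does not reach is not made up. A row lasts 1/12 s, in which the tool goes at most 41.7 mm and 7.16 degrees, less where a joint would pass 70% of its speed; a pose out of reach is approached as far as the arm can. A call with a gripper value outside its range is refused whole. "grip" is the closure, from 0 (fully open) to 1 (shut), set as the call begins (left out, the last holds). The fingers move at their own pace and stop on an object; "squeeze" is the grip in N (left out, the last holds). Time passes only in rows, so rows that do not move let the fingers close. It gives the time, the measured TCP pose, the force and the opening at its end, in the units of the state.
- monitor.get_state(): the state, without advancing time (a new reading comes with each control period).
- eyes.camera(name): name is "scene" or "top" or "wrist"; returns a dict with "color" (420x560x3 uint8, red, green, blue), "intrinsics" (3x3 intrinsics, pixels), "R" (3x3) and "t" (3): a world point X has camera coordinates R X + t. Camera axes: x right, y down, z forward; pixel columns grow to the right and rows downward; lengths in mm; the calibration is good to about 2 mm. A picture is of the moment at which its call begins. There is no depth.
- close_job(): hands the job in, once; it reports no verdict.
The state is a dict: "time": time; "qpos": joint angles; "qvel": joint speeds; "joint_torque": joint torques, N m; "eef_pos": TCP position; "tool_rot": TCP orientation; "ft_force": force on the tool from outside, world axes, zero at the start; "ft_torque": the same for the moment, N m; "opening": finger opening in mm.
Only numpy, scipy, OpenCV 4.12 (cv2) and the standard library are available. Lean on these libraries where they do the work, as an engineer would, in place of code of your own. Each camera call takes 0.05 s, during which the arm holds its last target.

### The job

Pack the blue kit into the wooden caddy: stand the blue round stamp, the blue square stamp and the blue fence stop upright, each centred on the pad whose white mark has the shape of its foot (round, square, oblong). The fence stop is captive in the T-track: slide it out at the open end before lifting it, and do not wrench it against the track. Leave the orange stamps and the white canister where they stand.

Things in the scene. Friction and masses are not known exactly. Their poses are not given: they have to be found in the camera images.
- blue_round_mid (a point): Loose clay stamp standing upright, 60 mm tall, 140 g: a round 46 mm white plaster die at the foot, 14 mm high, with an upright round blue handle, 28 mm in diameter, from 14 to 60 mm above its underside. The point is its centre, 30 mm above the underside; z is up. Belongs to the blue kit.
- blue_square_mid (a point): Loose clay stamp standing upright, 60 mm tall, 140 g: a square 46 x 46 mm white plaster die at the foot, 14 mm high, with an upright round blue handle, 28 mm in diameter, from 14 to 60 mm above its underside. The point is its centre, 30 mm above the underside; z is up. Belongs to the blue kit.
- orange_round_mid (a point): Loose clay stamp standing upright, 60 mm tall, 140 g: a round 46 mm white plaster die at the foot, 14 mm high, with an upright round orange handle, 28 mm in diameter, from 14 to 60 mm above its underside. The point is its centre, 30 mm above the underside; z is up. A look-alike that does not belong to the kit: it stays where it stands.
- orange_square_mid (a point): Loose clay stamp standing upright, 60 mm tall, 140 g: a square 46 x 46 mm white plaster die at the foot, 14 mm high, with an upright round orange handle, 28 mm in diameter, from 14 to 60 mm above its underside. The point is its centre, 30 mm above the underside; z is up. A look-alike that does not belong to the kit: it stays where it stands.
- stop_mid (a point): Fence stop of the blue kit, captive in the T-track: steel foot 26 (x) x 56 (y) x 5 mm thick, neck 10 mm wide, 8 mm high, and on top a blue block 32 (x) x 40 (y) x 40 mm high. 53 mm tall, 180 g. The point is its centre, 26.5 mm above its underside; the block spans -13.5 to +26.5 mm from it. y lies along the track, z up. Slides freely, stands on its foot.
- track: Fixed aluminium T-track, 44 mm wide, 260 long, 15 high; board 6 mm thick, 78 wide on its +x side. Origin: at table height, middle of its open end. It runs along its +y to a closed end (black block, 20 mm high); the stop leaves towards -y. The foot runs 4 mm above the table under lips, 2 mm play to each side and up; it lifts out once the stop's centre is over 28 mm past the open end.
- pad_round: Fixed dark pad with a white round 46 mm mark, the place of the blue round stamp: floor of one of three compartments of the fixed wooden caddy (which one varies). Origin: centre of mark and of the pad's top face, 8 mm above the table; z up. Compartments: in a row along y, 86 mm apart, 80 x 80 mm inside, walls 6 mm thick, rim 17 mm above the pad.
- pad_square: Fixed dark pad with a white square 46 mm mark, the place of the blue square stamp: floor of one of three compartments of the fixed wooden caddy (which one varies). Origin: centre of mark and of the pad's top face, 8 mm above the table; z up. Compartments: in a row along y, 86 mm apart, 80 x 80 mm inside, walls 6 mm thick, rim 17 mm above the pad.
- pad_bar: Fixed dark pad with a white oblong 26 x 56 mm mark, the place of the fence stop: floor of one of three compartments of the fixed wooden caddy (which one varies). Origin: centre of mark and of the pad's top face, 8 mm above the table; z up. Compartments: in a row along y, 86 mm apart, 80 x 80 mm inside, walls 6 mm thick, rim 17 mm above the pad.
- jar_mid (a point): Finished white ceramic canister with lid and ball knob, 90 mm in diameter, 120 mm tall, standing loose near the work; a bystander to be left alone. The point is its centre, 60 mm above its underside; z up.

How it is judged (in metres and radians):
At the end, for the whole second after the job is handed in: Both blue stamps and the stop stand upright (0.12 rad) at rest, each on the pad with its own mark, centre within 15 mm of the mark's, height within 5 mm of standing on the pad; the orange stamps and white canister are upright, within 20 mm of where they began (horizontal distance between blue_round_mid and pad_round below 0.015 m and z of blue_round_mid in the frame of pad_round between 0.025 and 0.035 m and angle between each of blue_round_mid, blue_square_mid, stop_mid, orange_round_mid, orange_square_mid, jar_mid's own z axis and vertical below 0.12 rad and linear speed of each of blue_round, blue_square, stop below 0.02 m/s and horizontal distance between blue_square_mid and pad_square below 0.015 m and z of blue_square_mid in the frame of pad_square between 0.025 and 0.035 m and horizontal distance between stop_mid and pad_bar below 0.015 m and z of stop_mid in the frame of pad_bar between 0.0215 and 0.0315 m and distance of each of orange_round_mid, orange_square_mid, jar_mid from where it was at the start of the episode below 0.02 m); the robot touches nothing.
It fails at once if the orange round stamp is moved more than 20 mm (distance of orange_round_mid from where it was at the start of the episode above 0.02 m).
It fails at once if the orange square stamp is moved more than 20 mm (distance of orange_square_mid from where it was at the start of the episode above 0.02 m).
It fails at once if the white canister is moved more than 20 mm (distance of jar_mid from where it was at the start of the episode above 0.02 m).
It fails at once if the fence stop is wrenched against the T-track (over 40 N) (contact force between stop and track above 40 N).
It also fails if it takes over 93 s, if anything falls off the work surface, if the arm or the gripper's body presses on something with over 40 N, if the wrist force passes 120 N, or if a joint passes its speed limit or range.

## Working session

There is one attempt and no reset: what is moved stays moved. The work goes in short steps, Python scripts to look and compute and a tool call to move; the robot and the scene stay as the last step left them, time stands still between calls to the robot, and variables do not carry over. Pictures are saved under pics/ and viewed, and the job is handed in when it is done.

Besides the shell and the picture viewer there is one more tool, called by a JSON object that holds its "method" and its "body", one argument or row to a line. play_rows: Moves the arm, as the interface text tells. Its arguments: {"type":"object","properties":{"targets":{"type":"array"},"grip":{"type":"number"},"squeeze":{"type":"number"}},"required":["targets"]}

```bash
ls; mkdir -p pics
python3 - <<'E'
from station import monitor, eyes
import cv2,numpy as np
s=monitor.get_state()
print({k:np.round(v,3).tolist() for k,v in s.items()})
for n in ["scene","top","wrist"]:
    c=eyes.camera(n); cv2.imwrite(f"pics/{n}0.png",c["color"][:,:,::-1])
    np.savez(f"{n}0.npz",**c)
    print(n,c["intrinsics"].tolist(),np.round(c["R"],4).tolist(),np.round(c["t"],1).tolist())
E
```

```text
pics
{'time': 0.0, 'qpos': [-74.587, 36.058, 2.202, 86.995, -1.546, 57.085, -1.147], 'qvel': [-0.037, -0.014, -0.018, 0.053, -0.086, -0.102, 0.003], 'joint_torque': [0.001, -54.974, 1.144, -18.663, -0.052, 0.024, 0.0], 'eef_pos': [213.332, 613.281, 204.572], 'tool_rot': [-179.051, 89.891, -108.234], 'ft_force': [0.304, 0.557, -0.264], 'ft_torque': [-0.028, -0.01, -0.006], 'opening': 93.842}
scene [[408.17611558938074, 0.0, 282.90302274947715], [0.0, 408.17611558938074, 203.09922341702125], [0.0, 0.0, 1.0]] [[0.0876, 0.996, 0.0158], [0.5752, -0.0376, -0.8172], [-0.8133, 0.0807, -0.5762]] [-40.6, -286.9, 1544.5]
top [[464.7700554504164, 0.0, 286.21857272668495], [0.0, 464.7700554504164, 221.4388399955461], [0.0, 0.0, 1.0]] [[0.0288, -0.9995, 0.0088], [-0.9886, -0.0298, -0.1473], [0.1475, -0.0045, -0.9891]] [-25.9, 610.1, 946.0]
wrist [[350.13649425065336, 0.0, 280.8178451786619], [0.0, 350.13649425065336, 209.12312146755187], [0.0, 0.0, 1.0]] [[0.3286, 0.9445, -0.0013], [0.9172, -0.3188, 0.2392], [0.2255, -0.0798, -0.971]] [-649.6, -24.1, 390.4]
```

View pics/scene0.png

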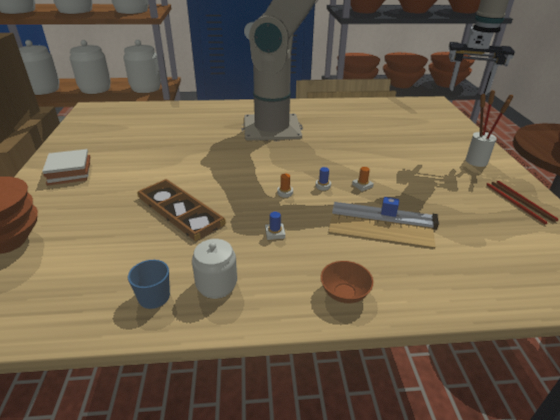

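View pics/top0.png

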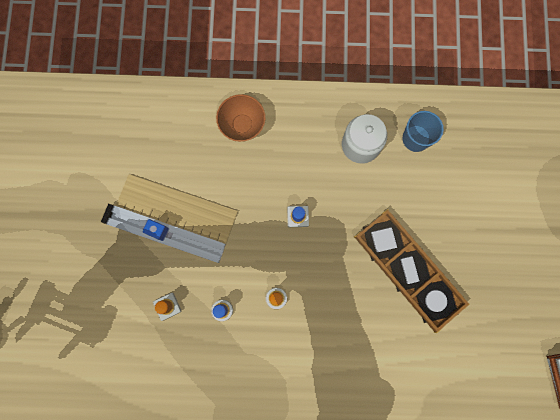

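View pics/wrist0.png

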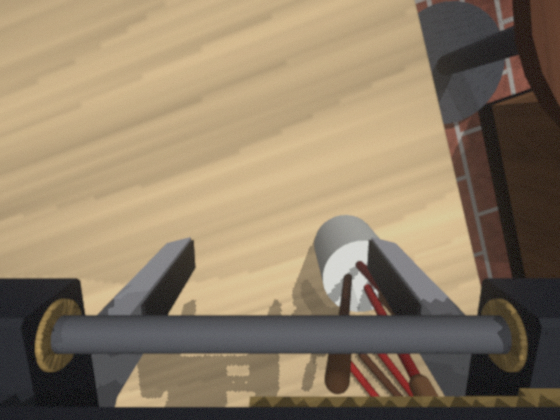

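Run:
```python
import cv2
im=cv2.imread("pics/top0.png")
def crop(n,x,y,w,h,s):
    o=cv2.resize(im[y:y+h,x:x+w],None,fx=s,fy=s,interpolation=cv2.INTER_CUBIC)
    for i in range(0,w,20): cv2.putText(o,str(x+i),(i*s,10),0,.35,(0,0,0),1); cv2.line(o,(i*s,12),(i*s,18),(0,0,0),1)
    for i in range(0,h,20): cv2.putText(o,str(y+i),(0,i*s+4),0,.35,(0,0,0),1);
    cv2.imwrite(f"pics/{n}.png",o)
crop("c_cad",340,200,140,140,4)
crop("c_trk",95,165,155,110,5)
crop("c_st",140,190,180,140,4)
```

```text
(no output)
```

View pics/c_cad.png

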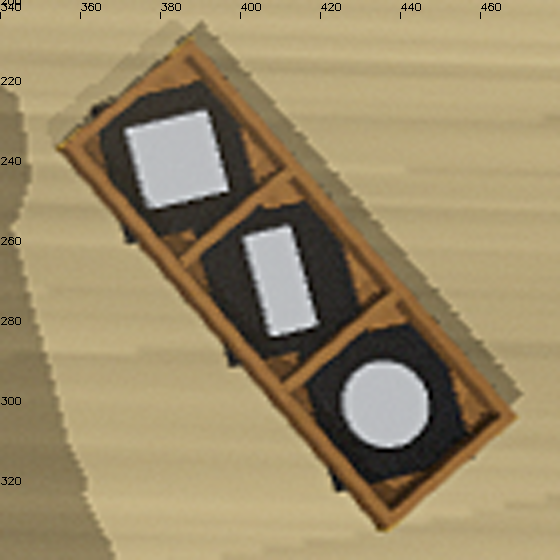

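View pics/c_trk.png

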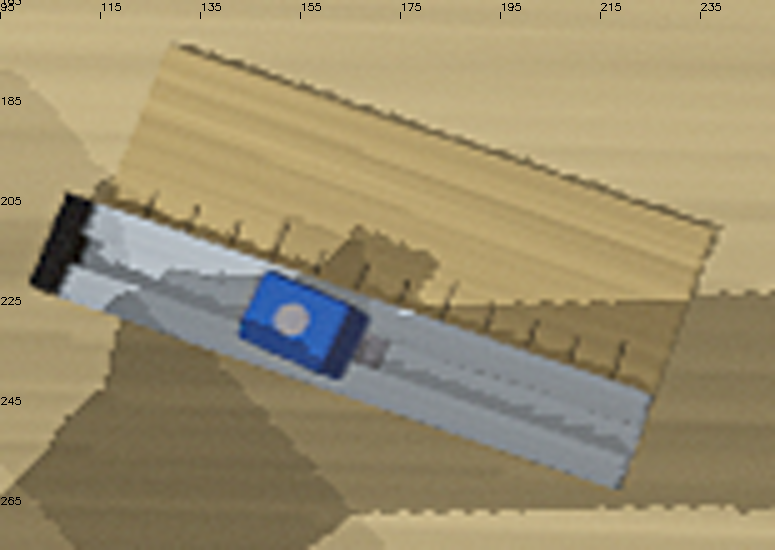

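View pics/c_st.png

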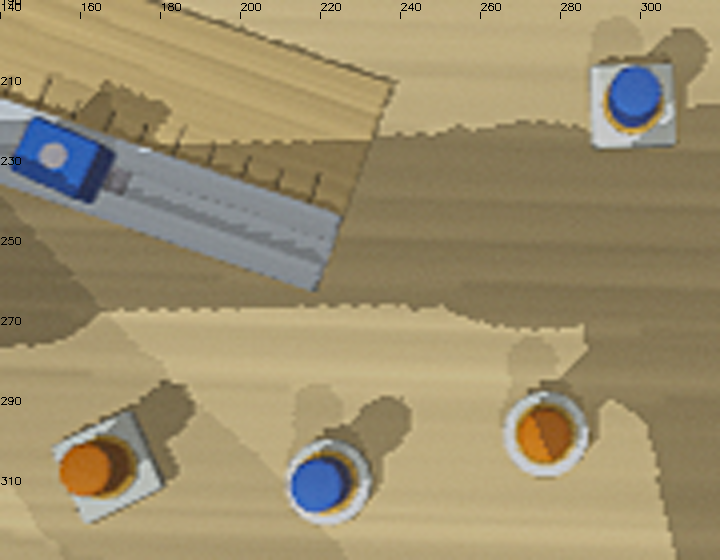

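```bash
cat > h.py <<'E'
import numpy as np,cv2
from scipy.spatial.transform import Rotation as Ro
def back(c,uv,z):
    K,R,t=c["intrinsics"],c["R"],c["t"]
    d=R.T@np.linalg.solve(K,np.array([uv[0],uv[1],1.]));o=-R.T@t
    return o+d*(z-o[2])/d[2]
def proj(c,P):
    p=(np.asarray(P)@np.asarray(c["R"]).T+c["t"])@np.asarray(c["intrinsics"]).T
    return p[:,:2]/p[:,2:]
E
python3 - <<'E'
from h import *
c=dict(np.load("top0.npz")); s=dict(np.load("scene0.npz"))
print("cam",-c["R"].T@c["t"])
def blobs(c,kind):
    hsv=cv2.cvtColor(c["color"],cv2.COLOR_RGB2HSV)
    r={'blue':((105,150,50),(125,255,255)),'orange':((5,200,100),(15,255,255)),'white':((0,0,165),(179,35,255))}[kind]
    m=cv2.inRange(hsv,*map(np.array,r)); n,l,st,ce=cv2.connectedComponentsWithStats(m)
    return [(ce[i],st[i]) for i in range(1,n) if st[i][4]>60]
for nm,cc in (("top",c),("scene",s)):
  for k in ('blue','orange','white'):
    for ce,st in blobs(cc,k):
        if k=='white' and nm=='scene' and not(140<ce[0]<280): continue
        z=8 if k=='white' else 60
        print(nm,k,ce.round(1),st.tolist(),back(cc,ce,z).round(1))
E
```

```text
cam [ 464.39560903   -3.51046986 1025.77435071]
top blue [298.1 213.2] [293, 207, 12, 14, 130] [626.7 -32.3  60. ]
top blue [153.4 228.7] [143, 220, 22, 19, 222] [584.6 269.2  60. ]
top blue [218.5 311. ] [213, 305, 12, 13, 124] [419.7 124.8  60. ]
top white [365.9 134.6] [346, 115, 40, 40, 1216] [ 821.9 -184.     8. ]
top white [128.2 214.2] [113, 206, 41, 15, 264] [621.7 341.9   8. ]
top white [291.  217.6] [288, 206, 12, 21, 107] [625.1 -18.4   8. ]
top white [113.6 222.4] [108, 219, 15, 8, 68] [602.6 372.5   8. ]
top white [384.  239.4] [372, 228, 25, 24, 410] [ 582.6 -224.8    8. ]
top white [409.8 269.7] [401, 257, 18, 27, 288] [ 517.7 -281.2    8. ]
top white [274.2 300.3] [266, 288, 21, 21, 109] [443.2  12.8   8. ]
top white [436.1 300.6] [426, 291, 21, 21, 343] [ 452.7 -337.4    8. ]
top white [220.9 312.6] [211, 300, 22, 21, 88] [413.9 126.6   8. ]
top white [169.1 313.6] [158, 305, 22, 16, 99] [408.7 237.4   8. ]
scene blue [242.8  13.6] [221, 0, 49, 44, 677] [-1849.    -94.1    60. ]
scene blue [28.2 32.5] [17, 25, 26, 20, 259] [-1276.2 -1374.7    60. ]
scene white [161.9 195.5] [155, 192, 15, 8, 83] [ 450.8 -340.1    8. ]
scene white [179.5 208.1] [175, 203, 10, 11, 78] [ 515.  -283.9    8. ]
scene white [198.6 222.2] [190, 217, 18, 12, 140] [ 580.6 -228.     8. ]
scene white [213.1 251. ] [195, 239, 37, 24, 627] [ 694.2 -185.2    8. ]
```

```bash
cat > ov.py <<'E'
from h import *
def Rz(a): a=np.radians(a); return np.array([[np.cos(a),-np.sin(a),0],[np.sin(a),np.cos(a),0],[0,0,1]])
def rect(x,y,a,w,h,z,dx=0,dy=0):
    p=np.array([[-w/2,-h/2,0],[w/2,-h/2,0],[w/2,h/2,0],[-w/2,h/2,0]])+[dx,dy,0]
    return p@Rz(a).T+[x,y,z]
def circ(x,y,r,z):
    t=np.linspace(0,2*np.pi,60); return np.c_[x+r*np.cos(t),y+r*np.sin(t),0*t+z]
def draw(c,shapes,x,y,w,h,s,out):
    im=cv2.resize(np.ascontiguousarray(c["color"][y:y+h,x:x+w,::-1]),None,fx=s,fy=s,interpolation=cv2.INTER_CUBIC)
    for P in shapes:
        p=((proj(c,P)+.5-[x,y])*s*8).astype(int); cv2.polylines(im,[p],True,(0,255,0),1,cv2.LINE_AA,3)
    cv2.imwrite(out,im)
E
cat > m.py <<'E'
from ov import *
c=dict(np.load("top0.npz"));s=dict(np.load("scene0.npz"))
a=back(c,(225.3,243.6),15);b=back(c,(218.7,262.6),15)
e=back(c,(113.3,205.3),15);f=back(c,(107,222.7),15)
print(a,b,e,f); d=(e-a+f-b)[:2]; yaw=np.degrees(np.arctan2(-d[0],d[1])); o=(a+b)/2; print("track",o,yaw,np.linalg.norm(a-b),np.linalg.norm(d)/2)
st=[584.6,269.2]
S=[rect(o[0],o[1],yaw,44,260,15,0,130)]
import sys
BS=(628,-29,8);BR=(417,122);ST=(584,268)
S+=[rect(*ST,yaw,32,40,57),rect(*ST,yaw,32,40,17)]
def stampR(x,y): return [circ(x,y,23,14),circ(x,y,23,0),circ(x,y,14,60)]
def stampS(x,y,q): return [rect(x,y,q,46,46,14),rect(x,y,q,46,46,0),circ(x,y,14,60)]
S+=stampR(*BR)+stampS(*BS)
S+=stampR(446,12)+stampS(426,232,30)
for p in ((582.6,-224.8),): S.append(rect(*p,0,46,46,8))
S+=[circ(452.7,-337.4,23,8)]
draw(c,S,95,165,155,110,5,"pics/o_trk.png");draw(c,S,140,190,180,140,4,"pics/o_st.png")
draw(s,S,260,150,190,110,4,"pics/o_sc.png")
E
python3 m.py
```

```text
[562.27945712 123.32397592  15.        ] [520.55331567 135.61809378  15.        ] [639.57461335 373.74461232  15.        ] [600.50176406 384.26128671  15.        ]
track [541.4163864  129.47103485  15.        ] -17.488448125749922 43.4996116554284 261.62485400828626
```

View pics/o_trk.png

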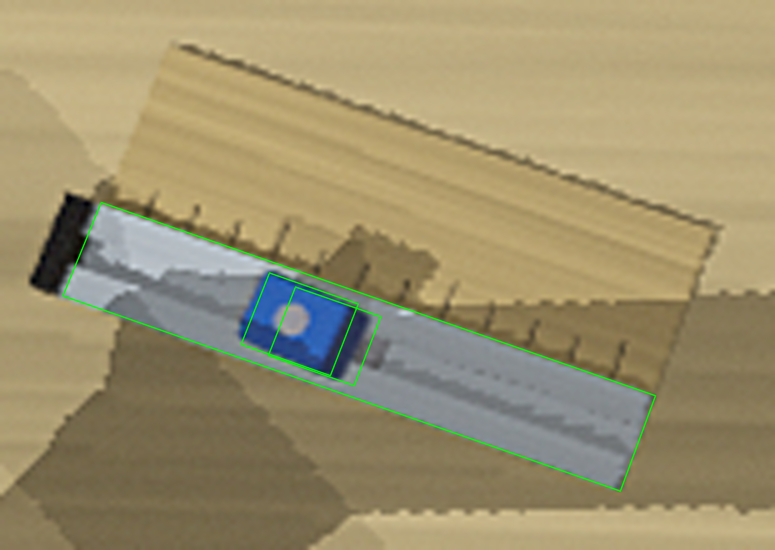

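View pics/o_st.png

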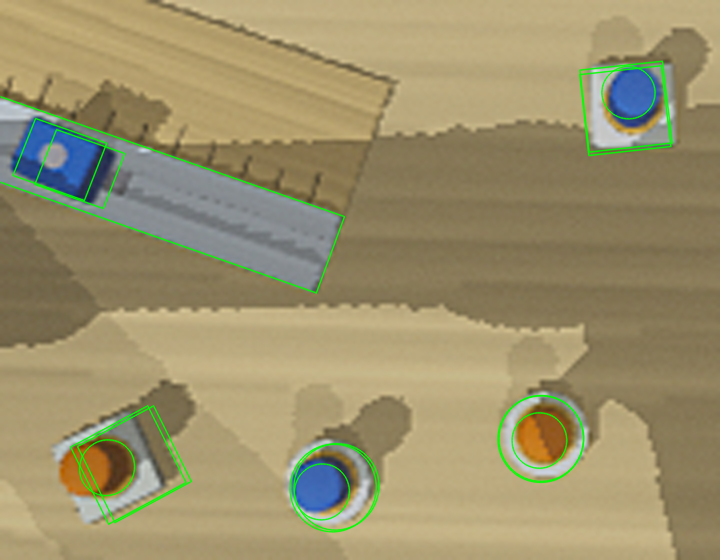

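View pics/o_sc.png

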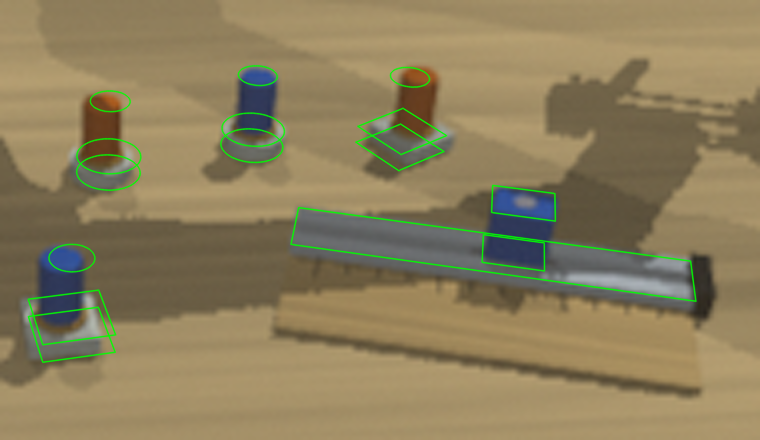

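```bash
cat > plan.py <<'E'
import sys
from h import *
from station import monitor
# usage: plan.py x y z jawdeg : shift in tool axes (cm) & turn (rad) from the measured pose
x,y,z,j=map(float,sys.argv[1:5])
s=monitor.get_state(); R=Ro.from_euler("xyz",s["tool_rot"],degrees=True); p=np.array(s["eef_pos"])
jd=lambda R:np.degrees(np.arctan2(R[1,2],R[0,2]))
cur=jd(R.as_matrix()); 
j=j+180*round((cur-j)/180) 
a=np.radians(j); zx=np.array([np.cos(a),np.sin(a),0]);xx=np.array([0,0,-1.]);T=np.c_[xx,np.cross(zx,xx),zx]
print("t",round(s["time"],2),"pos",p.round(1),"jaw",round(cur,2),"->",j,"open",round(s["opening"],1),"F",np.round(s["ft_force"],1),"q",np.round(s["qpos"],0))
print("shift cm (cur axes)",(R.as_matrix().T@(np.array([x,y,z])-p)/10).round(2),"(target axes)",(T.T@(np.array([x,y,z])-p)/10).round(2),"rot",(R.inv()*Ro.from_matrix(T)).as_rotvec().round(3))
E
python3 plan.py 585 269 120 72.5
```

```text
t 0.15 pos [213.4 613.5 204.8] jaw 70.82 -> 72.5 open 93.7 F [ 0.8  0.2 -0.7] q [-75.  36.   2.  87.  -2.  57.  -1.]
shift cm (cur axes) [  8.51 -46.42 -20.31] (target axes) [  8.48 -45.8  -21.68] rot [-0.029 -0.001 -0.   ]
```

{"method": "play_rows", "body": {
  "targets": [
    [0, 0, 0, -0.029, 0, 0],
    [0.6, -3.27, -1.55, 0, 0, 0],
    [0.6, -3.27, -1.55, 0, 0, 0],
    [0.6, -3.27, -1.55, 0, 0, 0],
    [0.6, -3.27, -1.55, 0, 0, 0],
    [0.6, -3.27, -1.55, 0, 0, 0],
    [0.6, -3.27, -1.55, 0, 0, 0],
    [0.6, -3.27, -1.55, 0, 0, 0],
    [0.6, -3.27, -1.55, 0, 0, 0],
    [0.6, -3.27, -1.55, 0, 0, 0],
    [0.6, -3.27, -1.55, 0, 0, 0],
    [0.6, -3.27, -1.55, 0, 0, 0],
    [0.6, -3.27, -1.55, 0, 0, 0],
    [0.6, -3.27, -1.55, 0, 0, 0],
    [0.6, -3.27, -1.55, 0, 0, 0],
    [0, 0, 0, 0, 0, 0],
    [0, 0, 0, 0, 0, 0]
  ],
  "grip": 0,
  "squeeze": 8
}}

```text
time: 1.57
eef_pos: [586.4, 265.8, 120.7]
tool_rot: [-170.6, 89.9, -98.4]
ft_force: [-0.4, 0.6, -0.1]
opening: 93.8
```

```bash
cat > look.py <<'E'
import sys
from station import monitor, eyes
from h import *
for a in sys.argv[1:]:
    n,o=a.split(":"); c=eyes.camera(n); np.savez(o+".npz",**c); cv2.imwrite(f"pics/{o}.png",c["color"][:,:,::-1])
E
python3 look.py wrist:w1; python3 plan.py 585 269 29 72.5
```

```text
t 1.62 pos [584.8 268.5 121. ] jaw 72.42 -> 72.5 open 93.6 F [-0.1  0.7 -0.8] q [-27.  41.   0.  93.  -0.  47.  45.]
shift cm (cur axes) [ 9.2  -0.01  0.06] (target axes) [ 9.2  -0.    0.06] rot [-0.001 -0.    -0.001]
```

View pics/w1.png

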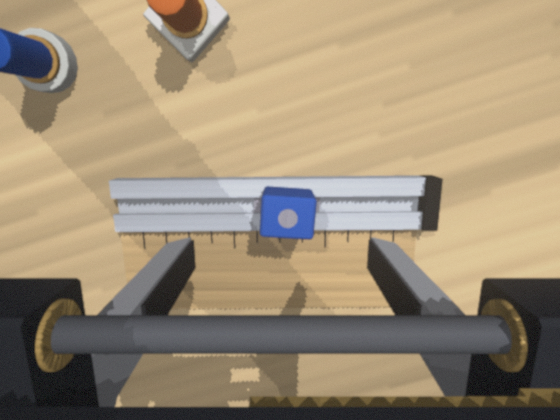

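Run:
```python
from ov import *
c=dict(np.load("w1.npz"))
print(back(c,(288.5,218.5),57), back(c,(281,209),57))
for u in [(264,188.5),(313,193),(313.5,238),(261,233)]: print(back(c,u,57).round(1))
a=back(c,(112,197),15);b=back(c,(421,190),15); print("track ends",a,b)
for u in [(111,180),(118,233),(420,177),(420,230)]: print(back(c,u,15).round(1))
```

```text
[585.29248975 272.36300215  57.        ] [576.9423485  269.37105417  57.        ]
[559.1 262.5  57. ]
[572.7 294.5  57. ]
[604.9 285.3  57. ]
[589.6 250.   57. ]
track ends [534.12899897 135.43462894  15.        ] [606.66902201 381.36196062  15.        ]
[520.8 140.6  15. ]
[564.5 127.3  15. ]
[595.8 382.9  15. ]
[640.3 373.2  15. ]
```

{"method": "play_rows", "body": {
  "targets": [
    [2.0, 0, 0.2, 0, 0, 0],
    [2.5, 0, 0, 0, 0, 0],
    [2.0, 0, 0, 0, 0, 0],
    [1.5, 0, 0, 0, 0, 0],
    [0.8, 0, 0, 0, 0, 0],
    [0.4, 0, 0, 0, 0, 0],
    [0, 0, 0, 0, 0, 0],
    [0, 0, 0, 0, 0, 0]
  ]
}}

```text
time: 2.28
eef_pos: [585.5, 272.0, 30.3]
tool_rot: [-29.8, 89.9, 42.8]
ft_force: [0.4, -0.3, 0.1]
opening: 94.0
```

{"method": "play_rows", "body": {
  "targets": [
    [0, 0, 0, 0, 0, 0],
    [0, 0, 0, 0, 0, 0],
    [0, 0, 0, 0, 0, 0],
    [0, 0, 0, 0, 0, 0],
    [0, 0, 0, 0, 0, 0],
    [0, 0, 0, 0, 0, 0],
    [0, 0, 0, 0, 0, 0],
    [0, 0, 0, 0, 0, 0],
    [0, 0, 0, 0, 0, 0],
    [0, 0, 0, 0, 0, 0]
  ],
  "grip": 1,
  "squeeze": 8
}}

```text
time: 3.12
eef_pos: [585.4, 271.1, 29.4]
tool_rot: [133.1, 90.0, -154.4]
ft_force: [1.0, 0.2, 0.5]
opening: 40.5
```

```bash
python3 look.py wrist:w2;python3 plan.py 528 86.5 29 72.5
```

```text
t 3.17 pos [585.3 271.1  29.4] jaw 72.48 -> 72.5 open 41.0 F [ 0.3  0.1 -0.6] q [-27.  48.  -0.  95.   0.  37.  45.]
shift cm (cur axes) [  0.04  -0.09 -19.33] (target axes) [  0.04  -0.08 -19.33] rot [-0. -0. -0.]
```

View pics/w2.png

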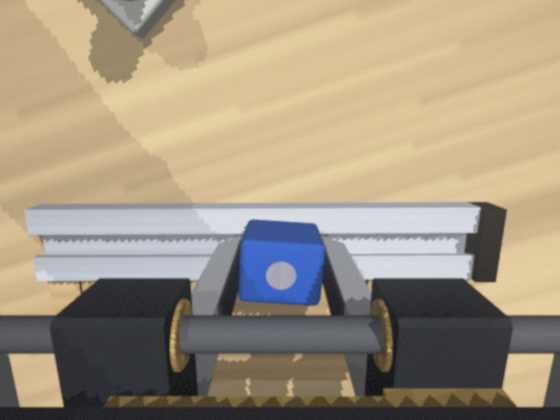

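{"method": "play_rows", "body": {
  "targets": [
    [0, 0, -0.3, 0, 0, 0],
    [0, 0, -0.7, 0, 0, 0],
    [0, 0, -1, 0, 0, 0],
    [0, 0, -1, 0, 0, 0],
    [0, 0, -1, 0, 0, 0],
    [0, 0, -1, 0, 0, 0],
    [0, 0, -0.7, 0, 0, 0],
    [0, 0, -0.3, 0, 0, 0],
    [0, 0, 0, 0, 0, 0],
    [0, 0, 0, 0, 0, 0]
  ]
}}

```text
time: 4.0
eef_pos: [567.3, 213.5, 29.4]
tool_rot: [163.0, 90.0, -124.5]
ft_force: [0.3, -0.1, -1.4]
opening: 40.9
```

```bash
python3 look.py wrist:w3;python3 plan.py 528 86.5 29 72.5
```

```text
t 4.05 pos [567.4 213.8  29.4] jaw 72.49 -> 72.5 open 41.0 F [ 0.2 -1.8 -0.5] q [-23.  46.  -1. 102.   1.  33.  48.]
shift cm (cur axes) [  0.05  -0.07 -13.33] (target axes) [  0.04  -0.07 -13.33] rot [-0. -0.  0.]
```

View pics/w3.png

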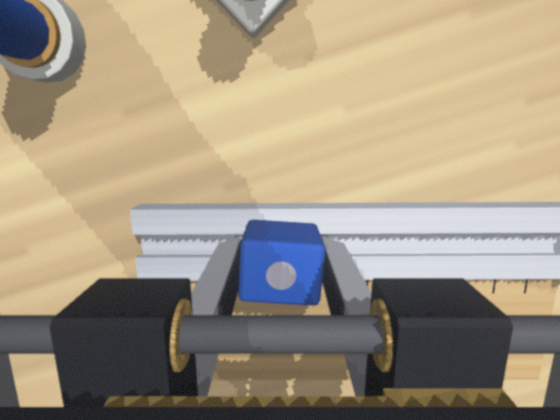

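{"method": "play_rows", "body": {
  "targets": [
    [0, 0, -0.3, 0, 0, 0],
    [0, 0, -0.7, 0, 0, 0],
    [0, 0, -1.2, 0, 0, 0],
    [0, 0, -1.2, 0, 0, 0],
    [0, 0, -1.2, 0, 0, 0],
    [0, 0, -1.2, 0, 0, 0],
    [0, 0, -1.2, 0, 0, 0],
    [0, 0, -1.2, 0, 0, 0],
    [0, 0, -1.2, 0, 0, 0],
    [0, 0, -1.2, 0, 0, 0],
    [0, 0, -1.2, 0, 0, 0],
    [0, 0, -1, 0, 0, 0],
    [0, 0, -0.7, 0, 0, 0],
    [0, 0, -0.3, 0, 0, 0],
    [0, 0, 0, 0, 0, 0],
    [0, 0, 0, 0, 0, 0]
  ]
}}

```text
time: 5.38
eef_pos: [526.0, 82.7, 29.5]
tool_rot: [-13.3, 90.0, 59.2]
ft_force: [0.1, -0.1, -1.8]
opening: 41.0
```

```bash
python3 look.py wrist:w4 top:t4;python3 plan.py 528 86.5 29 72.5
python3 - <<'E'
import cv2
im=cv2.imread("pics/t4.png")[150:330,120:360];cv2.imwrite("pics/t4c.png",cv2.resize(im,None,fx=3,fy=3))
E
```

```text
t 5.48 pos [526.   83.2  29.5] jaw 72.54 -> 72.5 open 40.6 F [ 0.6 -1.  -1.5] q [-11.  42.  -2. 114.   3.  25.  57.]
shift cm (cur axes) [ 0.05 -0.09  0.38] (target axes) [ 0.05 -0.09  0.38] rot [0.001 0.001 0.   ]
```

View pics/w4.png

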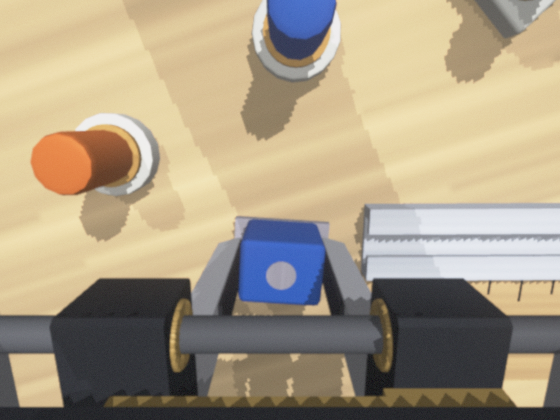

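View pics/t4c.png

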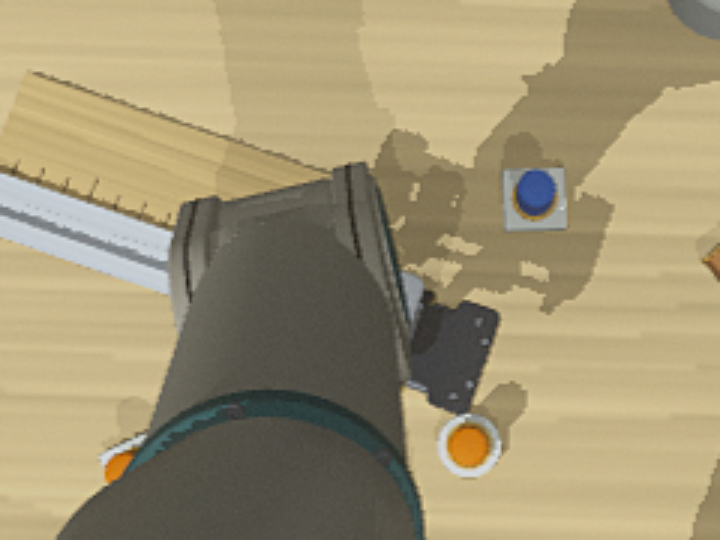

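{"method": "play_rows", "body": {
  "targets": [
    [0, 0, 0, 0, 0, 0],
    [0, 0, 0, 0, 0, 0],
    [-0.5, 0, 0, 0, 0, 0],
    [-1, 0, 0, 0, 0, 0],
    [-1.5, 0, 0, 0, 0, 0],
    [-1.5, 0, 0, 0, 0, 0],
    [-1.5, 0, 0, 0.09, 0, 0],
    [-1, 0, 0, 0.095, 0, 0],
    [-1, 0, 0, 0.095, 0, 0],
    [0, 0, 0, 0.095, 0, 0],
    [0, 0, 0, 0.095, 0, 0],
    [0, 0, 0, 0.095, 0, 0]
  ],
  "squeeze": 25
}}

```text
time: 6.48
eef_pos: [526.1, 82.6, 110.8]
tool_rot: [-9.0, 89.9, 30.8]
ft_force: [0.3, -0.2, -1.5]
opening: 40.3
```

```bash
python3 plan.py 517 -282 110 40.8
```

```text
t 6.48 pos [526.1  82.6 110.8] jaw 39.85 -> 40.8 open 40.3 F [ 0.3 -0.2 -1.5] q [-17.  34.   7. 111.  -7.  35.  35.]
shift cm (cur axes) [  0.05 -27.41 -24.06] (target axes) [  0.08 -27.01 -24.51] rot [-0.017  0.002  0.   ]
```

{"method": "play_rows", "body": {
  "targets": [
    [0, -0.68, -0.61, 0, 0, 0],
    [0, -1.58, -1.42, 0, 0, 0],
    [0, -2.26, -2.03, 0, 0, 0],
    [0, -2.26, -2.03, 0, 0, 0],
    [0, -2.26, -2.03, 0, 0, 0],
    [0, -2.26, -2.03, 0, 0, 0],
    [0, -2.26, -2.03, 0, 0, 0],
    [0, -2.26, -2.03, 0, 0, 0],
    [0, -2.26, -2.03, 0, 0, 0],
    [0, -2.26, -2.03, 0, 0, 0],
    [0, -2.26, -2.03, 0, 0, 0],
    [0, -2.26, -2.03, 0, 0, 0],
    [0, -1.58, -1.42, 0, 0, 0],
    [0, -0.68, -0.61, 0, 0, 0],
    [0, 0, 0, 0, 0, 0],
    [0, 0, 0, 0, 0, 0],
    [0, 0, 0, 0, 0, 0]
  ]
}}

```text
time: 7.9
eef_pos: [514.4, -279.7, 109.5]
tool_rot: [58.6, 89.9, 98.9]
ft_force: [-0.1, 0.1, -1.5]
opening: 40.5
```

```bash
python3 look.py wrist:w5 scene:s5; python3 plan.py 517 -282 35 40.8
```

```text
t 8.0 pos [ 514.6 -279.7  109.5] jaw 40.3 -> 40.8 open 40.6 F [ 0.2  0.2 -2. ] q [ 24.  38.   4. 103.  -3.  40.  69.]
shift cm (cur axes) [ 7.45 -0.33  0.03] (target axes) [ 7.45 -0.33  0.03] rot [-0.009  0.001 -0.001]
```

View pics/w5.png

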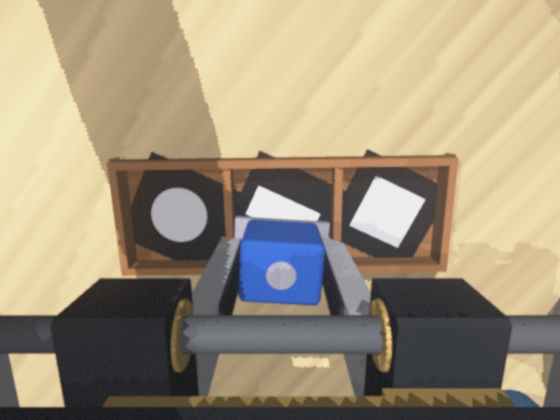

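Run:
```python
from ov import *
c=dict(np.load("w5.npz"))
print(back(c,(179.5,215),8),back(c,(387.5,212),8))
```

```text
[ 452.95134693 -336.9388526     8.        ] [ 582.79475396 -223.62549129    8.        ]
```

{"method": "play_rows", "body": {
  "targets": [
    [0, -0.3, 0.12, 0, 0, 0],
    [1, 0, 0, 0, 0, 0],
    [1.5, 0, 0, 0, 0, 0],
    [1.5, 0, 0, 0, 0, 0],
    [1.5, 0, 0, 0, 0, 0],
    [1, 0, 0, 0, 0, 0],
    [0.6, 0, 0, 0, 0, 0],
    [0.4, 0, 0, 0, 0, 0],
    [0, 0, 0, 0, 0, 0],
    [0, 0, 0, 0, 0, 0]
  ]
}}

```text
time: 8.83
eef_pos: [517.4, -283.8, 34.7]
tool_rot: [-70.5, 90.0, -30.4]
ft_force: [-0.1, -0.2, -2.1]
opening: 40.4
```

```bash
python3 look.py wrist:w6; python3 plan.py 517.5 -281.2 33 40.8
```

```text
t 8.88 pos [ 517.5 -283.8   35. ] jaw 40.11 -> 40.8 open 40.2 F [ 0.4  0.7 -0.9] q [ 24.  44.   3. 104.  -4.  31.  70.]
shift cm (cur axes) [0.2  0.2  0.17] (target axes) [0.2  0.2  0.17] rot [-0.012  0.     0.001]
```

View pics/w6.png

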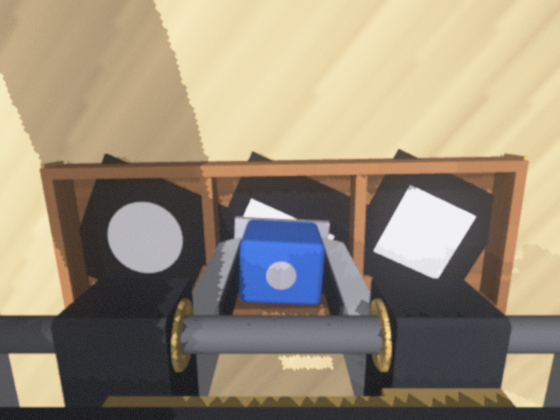

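{"method": "play_rows", "body": {
  "targets": [
    [0, 0.2, 0.15, 0, 0, 0],
    [0.07, 0, 0, 0, 0, 0],
    [0.05, 0, 0, 0, 0, 0],
    [0, 0, 0, 0, 0, 0],
    [0, 0, 0, 0, 0, 0]
  ]
}}

```text
time: 9.3
eef_pos: [516.9, -281.2, 33.4]
tool_rot: [-71.1, 90.0, -31.0]
ft_force: [-0.1, -1.1, -1.7]
opening: 40.2
```

{"method": "play_rows", "body": {
  "targets": [
    [0, 0, 0, 0, 0, 0],
    [0, 0, 0, 0, 0, 0],
    [0, 0, 0, 0, 0, 0],
    [0, 0, 0, 0, 0, 0],
    [0, 0, 0, 0, 0, 0],
    [0, 0, 0, 0, 0, 0]
  ],
  "grip": 0.3
}}

```text
time: 9.8
eef_pos: [516.9, -281.1, 33.3]
tool_rot: [-44.9, 90.0, -4.8]
ft_force: [-0.4, -0.2, 0.1]
opening: 66.0
```

{"method": "play_rows", "body": {
  "targets": [
    [-0.5, 0, 0, 0, 0, 0],
    [-2, 0, 0, 0, 0, 0],
    [-2.5, 0, 0, 0, 0, 0],
    [-3, 0, 0, 0, 0, 0],
    [-2, 0, 0, 0, 0, 0],
    [0, 0, 0, 0, 0, 0],
    [0, 0, 0, 0, 0, 0]
  ]
}}

```text
time: 10.38
eef_pos: [517.6, -281.5, 134.7]
tool_rot: [-65.3, 89.8, -25.2]
ft_force: [0.1, 1.0, 0.6]
opening: 65.9
```

```bash
python3 look.py wrist:w7 scene:s7; python3 plan.py 629 -31.5 120 0;python3 - <<'E'
from ov import *
c=dict(np.load("s7.npz"))
S=[rect(517.8,-281,-49.9,32,40,61),rect(517.8,-281,-49.9,26,56,8)]
draw(c,S,130,150,190,110,4,"pics/s7c.png")
E
```

```text
t 10.48 pos [ 516.2 -280.7  132.6] jaw 40.11 -> 0.0 open 65.5 F [-0.3  0.7  0.3] q [ 23.  36.   4. 101.  -3.  43.  69.]
shift cm (cur axes) [ 1.26 11.79 24.68] (target axes) [ 1.26 24.92 11.28] rot [ 0.7   -0.001 -0.001]
```

View pics/w7.png

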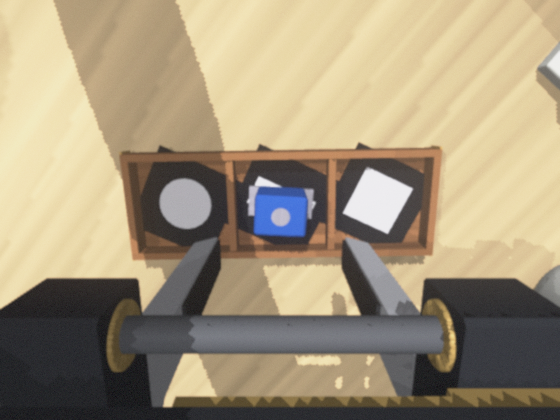

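View pics/s7c.png

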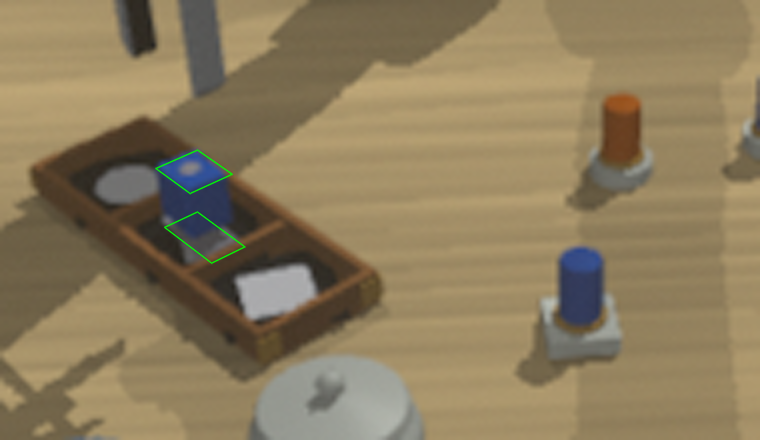

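{"method": "play_rows", "body": {
  "targets": [
    [0, 0.35, 0.74, 0, 0, 0],
    [0, 0.83, 1.73, 0, 0, 0],
    [0.15, 1.18, 2.47, 0, 0, 0],
    [0.15, 1.18, 2.47, 0, 0, 0],
    [0.15, 1.18, 2.47, 0, 0, 0],
    [0.15, 1.18, 2.47, 0, 0, 0],
    [0.15, 1.18, 2.47, 0, 0, 0],
    [0.15, 1.18, 2.47, 0, 0, 0],
    [0.15, 1.18, 2.47, 0, 0, 0],
    [0.15, 1.18, 2.47, 0, 0, 0],
    [0, 0.83, 1.73, 0, 0, 0],
    [0, 0.35, 0.74, 0, 0, 0],
    [0, 0, 0, 0, 0, 0],
    [0, 0, 0, 0, 0, 0],
    [0, 0, 0, 0, 0, 0]
  ]
}}

```text
time: 11.73
eef_pos: [628.8, -33.9, 120.9]
tool_rot: [-175.0, 89.9, -135.0]
ft_force: [-0.7, -0.8, 1.3]
opening: 66.0
```

```bash
python3 look.py wrist:w8; python3 plan.py 629 -31.5 25 40.1
```

```text
t 11.78 pos [628.9 -34.1 121.1] jaw 39.95 -> 40.1 open 65.6 F [-0.2 -0.3 -0.4] q [-3. 40.  6. 95. -5. 45. 45.]
shift cm (cur axes) [9.61 0.2  0.19] (target axes) [9.61 0.2  0.17] rot [-0.003 -0.002  0.   ]
```

View pics/w8.png

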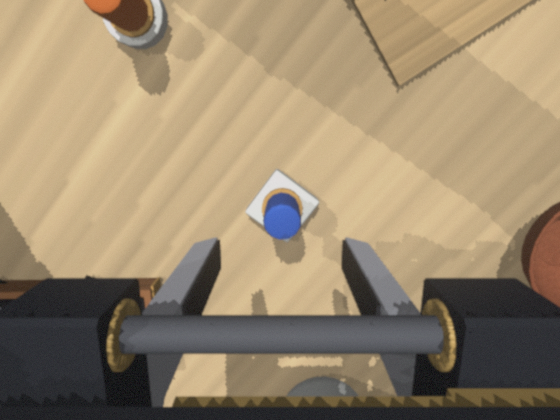

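Run:
```python
from ov import *
c=dict(np.load("w8.npz"))
x,y,_=back(c,(282.5,221),60);print(x,y)
print(back(c,(282.5,206),14))
S=[circ(x,y,14,60),circ(628.9,-33,14,14),rect(628.9,-33,0,46,46,14)]
draw(c,S,220,150,120,110,5,"pics/w8c.png")
```

```text
628.2823749650277 -31.64901262529628
[628.33101457 -31.4977866   14.        ]
```

View pics/w8c.png

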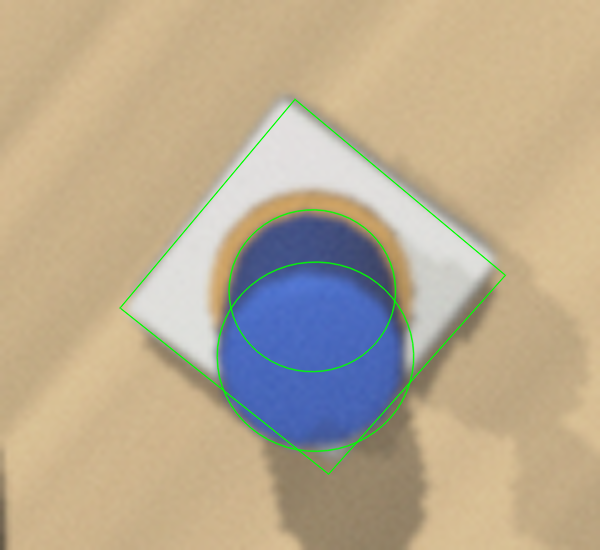

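{"method": "play_rows", "body": {
  "targets": [
    [2.0, 0.2, 0.15, 0, 0, 0],
    [2.5, 0, 0, 0, 0, 0],
    [2.0, 0, 0, 0, 0, 0],
    [1.6, 0, 0, 0, 0, 0],
    [1.0, 0, 0, 0, 0, 0],
    [0.5, 0, 0, 0, 0, 0],
    [0, 0, 0, 0, 0, 0],
    [0, 0, 0, 0, 0, 0]
  ]
}}

```text
time: 12.45
eef_pos: [630.0, -29.9, 25.8]
tool_rot: [-53.0, 90.0, -13.0]
ft_force: [-0.7, 0.4, 0.6]
opening: 66.0
```

{"method": "play_rows", "body": {
  "targets": [
    [0, 0, 0, 0, 0, 0],
    [0, 0, 0, 0, 0, 0],
    [0, 0, 0, 0, 0, 0],
    [0, 0, 0, 0, 0, 0],
    [0, 0, 0, 0, 0, 0],
    [0, 0, 0, 0, 0, 0],
    [0, 0, 0, 0, 0, 0]
  ],
  "grip": 1,
  "squeeze": 20
}}

```text
time: 13.03
eef_pos: [629.2, -29.6, 25.4]
tool_rot: [161.3, 89.9, -158.6]
ft_force: [-1.8, -0.9, 1.9]
opening: 27.8
```

{"method": "play_rows", "body": {
  "targets": [
    [-0.5, 0, 0, 0, 0, 0],
    [-1.5, 0, 0, 0, 0, 0],
    [-2, 0, 0, 0, 0, 0],
    [-2, 0, 0, 0, 0, 0],
    [-1.5, 0, 0, 0, 0, 0],
    [-0.5, 0, 0, 0, 0, 0],
    [0, 0, 0, 0, 0, 0],
    [0, 0, 0, 0, 0, 0]
  ]
}}

```text
time: 13.7
eef_pos: [629.3, -29.0, 104.8]
tool_rot: [120.9, 90.0, 161.0]
ft_force: [0.1, -0.3, -2.6]
opening: 27.6
```

```bash
python3 look.py wrist:w9; python3 plan.py 582.6 -224.5 105 40.1
```

```text
t 13.75 pos [628.8 -29.1 104.2] jaw 40.11 -> 40.1 open 27.6 F [ 0.3  0.7 -2.3] q [-3. 41.  5. 96. -5. 43. 45.]
shift cm (cur axes) [ -0.07 -11.97 -16.12] (target axes) [ -0.08 -11.97 -16.12] rot [ 0.    -0.001 -0.001]
```

View pics/w9.png

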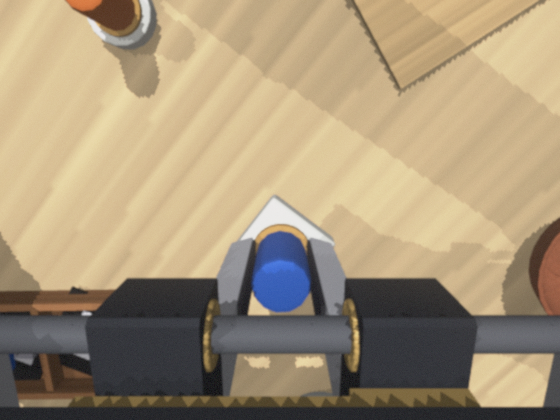

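{"method": "play_rows", "body": {
  "targets": [
    [0, -0.45, -0.6, 0, 0, 0],
    [0, -1.04, -1.41, 0, 0, 0],
    [0, -1.49, -2.02, 0, 0, 0],
    [0, -1.49, -2.02, 0, 0, 0],
    [0, -1.49, -2.02, 0, 0, 0],
    [0, -1.49, -2.02, 0, 0, 0],
    [0, -1.49, -2.02, 0, 0, 0],
    [0, -1.49, -2.02, 0, 0, 0],
    [0, -1.04, -1.41, 0, 0, 0],
    [0, -0.45, -0.6, 0, 0, 0],
    [0, 0, 0, 0, 0, 0],
    [0, 0, 0, 0, 0, 0],
    [0, 0, 0, 0, 0, 0],
    [0, 0, 0, 0, 0, 0]
  ]
}}

```text
time: 14.92
eef_pos: [583.5, -222.2, 105.0]
tool_rot: [53.7, 89.9, 93.9]
ft_force: [0.1, -1.1, -2.0]
opening: 27.4
```

```bash
python3 look.py wrist:w10; python3 plan.py 582 -224 35 40.1
```

```text
t 14.97 pos [ 583.6 -222.4  105.1] jaw 40.25 -> 40.1 open 27.5 F [-0.7  0.5 -1.5] q [16. 41.  4. 97. -4. 43. 62.]
shift cm (cur axes) [ 7.01 -0.03 -0.23] (target axes) [ 7.01 -0.02 -0.22] rot [ 0.003  0.001 -0.001]
```

View pics/w10.png

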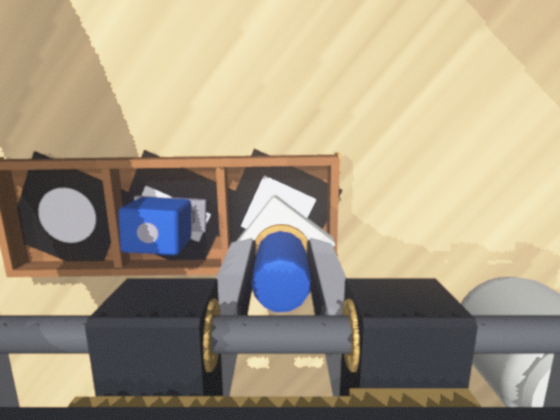

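{"method": "play_rows", "body": {
  "targets": [
    [0.5, 0, -0.2, 0, 0, 0],
    [1.2, 0, 0, 0, 0, 0],
    [1.5, 0, 0, 0, 0, 0],
    [1.5, 0, 0, 0, 0, 0],
    [1.2, 0, 0, 0, 0, 0],
    [0.7, 0, 0, 0, 0, 0],
    [0.3, 0, 0, 0, 0, 0],
    [0.15, 0, 0, 0, 0, 0],
    [0.05, 0, 0, 0, 0, 0],
    [0, 0, 0, 0, 0, 0],
    [0, 0, 0, 0, 0, 0]
  ]
}}

```text
time: 15.88
eef_pos: [582.0, -225.9, 34.9]
tool_rot: [-60.0, 89.9, -19.9]
ft_force: [-0.1, 0.2, -1.7]
opening: 27.7
```

```bash
python3 plan.py 582.2 -224 33.8 40.1
```

```text
t 15.88 pos [ 582.  -225.9   34.9] jaw 40.1 -> 40.1 open 27.7 F [-0.1  0.2 -1.7] q [17. 46.  3. 99. -4. 35. 62.]
shift cm (cur axes) [0.11 0.13 0.14] (target axes) [0.11 0.13 0.14] rot [0.    0.001 0.001]
```

{"method": "play_rows", "body": {
  "targets": [
    [0.06, 0.13, 0.14, 0, 0, 0],
    [0.06, 0, 0, 0, 0, 0],
    [0.03, 0, 0, 0, 0, 0],
    [0, 0, 0, 0, 0, 0],
    [0, 0, 0, 0, 0, 0]
  ]
}}

```text
time: 16.3
eef_pos: [582.1, -223.4, 33.4]
tool_rot: [-18.3, 89.9, 21.8]
ft_force: [-1.1, 1.3, 4.2]
opening: 27.7
```

{"method": "play_rows", "body": {
  "targets": [
    [0, 0, 0, 0, 0, 0],
    [0, 0, 0, 0, 0, 0],
    [0, 0, 0, 0, 0, 0],
    [0, 0, 0, 0, 0, 0],
    [0, 0, 0, 0, 0, 0]
  ],
  "grip": 0.45
}}

```text
time: 16.72
eef_pos: [581.6, -224.0, 32.6]
tool_rot: [168.4, 90.0, -151.5]
ft_force: [0.0, 0.5, -0.2]
opening: 51.3
```

{"method": "play_rows", "body": {
  "targets": [
    [-0.5, 0, 0, 0, 0, 0],
    [-2, 0, 0, 0, 0, 0],
    [-2.5, 0, 0, 0, 0, 0],
    [-3, 0, 0, 0, 0, 0],
    [-2, 0, 0, 0, 0, 0],
    [0, 0, 0, 0, 0, 0],
    [0, 0, 0, 0, 0, 0]
  ]
}}

```text
time: 17.3
eef_pos: [582.5, -224.1, 134.2]
tool_rot: [-59.9, 89.8, -19.8]
ft_force: [0.0, 1.4, -0.4]
opening: 52.0
```

```bash
python3 look.py wrist:w11 scene:s11; python3 plan.py 418.5 123.5 120 40.1
```

```text
t 17.4 pos [ 580.9 -223.5  132. ] jaw 40.11 -> 40.1 open 51.6 F [-0.9  0.7 -0.6] q [16. 39.  4. 96. -4. 46. 62.]
shift cm (cur axes) [ 1.24 37.    9.94] (target axes) [ 1.2  37.    9.93] rot [ 0.    -0.001 -0.001]
```

View pics/w11.png

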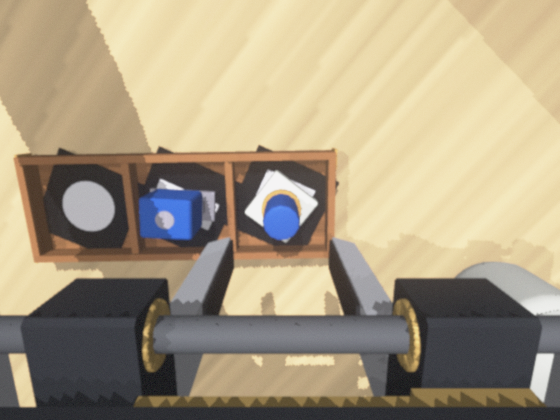

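{"method": "play_rows", "body": {
  "targets": [
    [0, 0.85, 0.23, 0, 0, 0],
    [0, 1.99, 0.53, 0, 0, 0],
    [0, 2.85, 0.765, 0, 0, 0],
    [0, 2.85, 0.765, 0, 0, 0],
    [0, 2.85, 0.765, 0, 0, 0],
    [0, 2.85, 0.765, 0, 0, 0],
    [0, 2.85, 0.765, 0, 0, 0],
    [0, 2.85, 0.765, 0, 0, 0],
    [0, 2.85, 0.765, 0, 0, 0],
    [0, 2.85, 0.765, 0, 0, 0],
    [0.2, 2.85, 0.765, 0, 0, 0],
    [0.5, 2.85, 0.765, 0, 0, 0],
    [0.5, 2.85, 0.765, 0, 0, 0],
    [0, 1.99, 0.53, 0, 0, 0],
    [0, 0.85, 0.23, 0, 0, 0],
    [0, 0, 0, 0, 0, 0],
    [0, 0, 0, 0, 0, 0],
    [0, 0, 0, 0, 0, 0]
  ]
}}

```text
time: 18.9
eef_pos: [419.7, 122.1, 120.7]
tool_rot: [-105.9, 90.0, -65.9]
ft_force: [0.4, 0.4, -0.3]
opening: 51.6
```

```bash
python3 look.py wrist:w12 top:t12; python3 plan.py 418.5 123.5 25.5 40.1
```

```text
t 19.0 pos [419.8 122.  120.8] jaw 39.95 -> 40.1 open 51.7 F [ 0.1 -0.2 -0.5] q [-24.  27.   6. 125.  -6.  28.  26.]
shift cm (cur axes) [9.53 0.2  0.  ] (target axes) [9.53 0.2  0.  ] rot [-0.003 -0.     0.001]
```

View pics/w12.png

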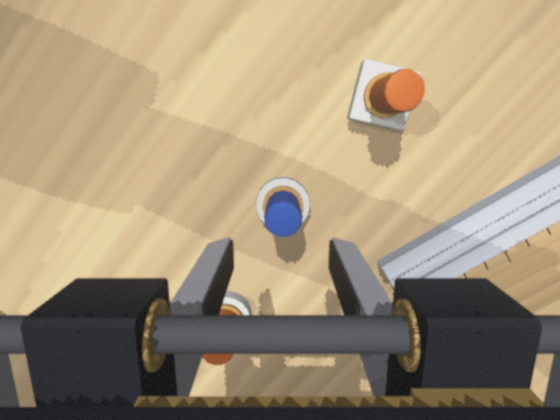

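View pics/t12.png

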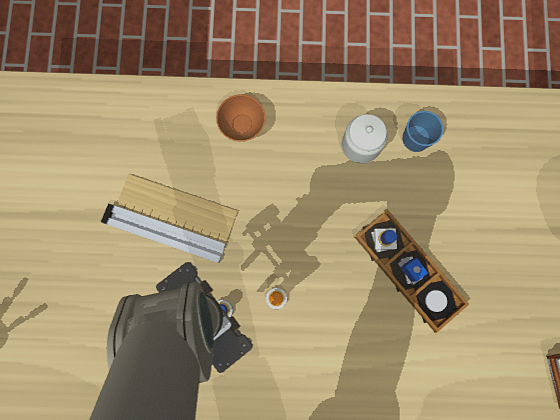

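Run:
```python
from ov import *
c=dict(np.load("w12.npz"))
print(back(c,(283.3,220),60),back(c,(283.3,205.5),14))
x,y=419.5,124.5
draw(c,[circ(x,y,14,60),circ(x,y,23,14)],230,160,110,100,5,"pics/w12c.png")
```

```text
[419.17732695 125.37419107  60.        ] [419.58619406 125.38180431  14.        ]
```

View pics/w12c.png

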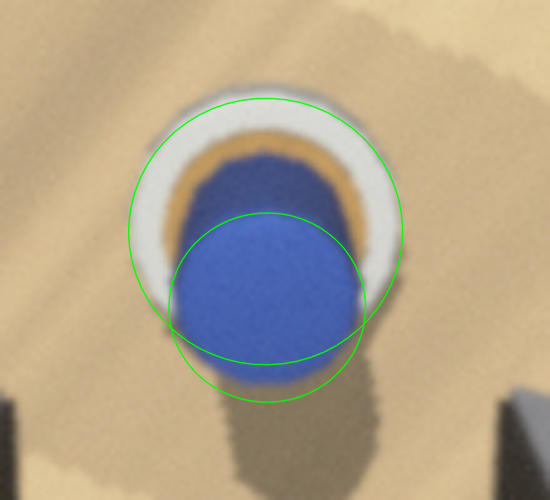

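{"method": "play_rows", "body": {
  "targets": [
    [2.0, 0.25, 0.12, 0, 0, 0],
    [2.5, 0, 0, 0, 0, 0],
    [2.0, 0, 0, 0, 0, 0],
    [1.5, 0, 0, 0, 0, 0],
    [1.0, 0, 0, 0, 0, 0],
    [0.5, 0, 0, 0, 0, 0],
    [0, 0, 0, 0, 0, 0],
    [0, 0, 0, 0, 0, 0]
  ]
}}

```text
time: 19.67
eef_pos: [419.0, 125.6, 26.0]
tool_rot: [-102.7, 90.0, -62.7]
ft_force: [-0.4, -0.1, 0.1]
opening: 52.1
```

{"method": "play_rows", "body": {
  "targets": [
    [0, 0, 0, 0, 0, 0],
    [0, 0, 0, 0, 0, 0],
    [0, 0, 0, 0, 0, 0],
    [0, 0, 0, 0, 0, 0],
    [0, 0, 0, 0, 0, 0],
    [0, 0, 0, 0, 0, 0],
    [0, 0, 0, 0, 0, 0]
  ],
  "grip": 1,
  "squeeze": 20
}}

```text
time: 20.25
eef_pos: [418.7, 126.3, 26.3]
tool_rot: [-12.5, 90.0, 27.6]
ft_force: [-0.2, -0.7, 6.1]
opening: 27.5
```

{"method": "play_rows", "body": {
  "targets": [
    [-0.5, 0, 0, 0, 0, 0],
    [-1.5, 0, 0, 0, 0, 0],
    [-2, 0, 0, 0, 0, 0],
    [-2.5, 0, 0, 0, 0, 0],
    [-2.5, 0, 0, 0, 0, 0],
    [-2, 0, 0, 0, 0, 0],
    [-0.5, 0, 0, 0, 0, 0],
    [0, 0, 0, 0, 0, 0],
    [0, 0, 0, 0, 0, 0]
  ]
}}

```text
time: 21.0
eef_pos: [418.1, 126.1, 140.4]
tool_rot: [151.7, 89.9, -168.2]
ft_force: [0.2, 0.2, -2.6]
opening: 27.9
```

```bash
python3 look.py wrist:w13; python3 plan.py 452.7 -337.2 115 40.1
```

```text
t 21.05 pos [417.7 126.  140. ] jaw 40.12 -> 40.1 open 27.6 F [-0.9  0.1 -0.4] q [-26.  25.   8. 124.  -6.  31.  27.]
shift cm (cur axes) [  2.52 -37.68 -27.16] (target axes) [  2.5  -37.69 -27.16] rot [ 0.    -0.002 -0.001]
```

View pics/w13.png

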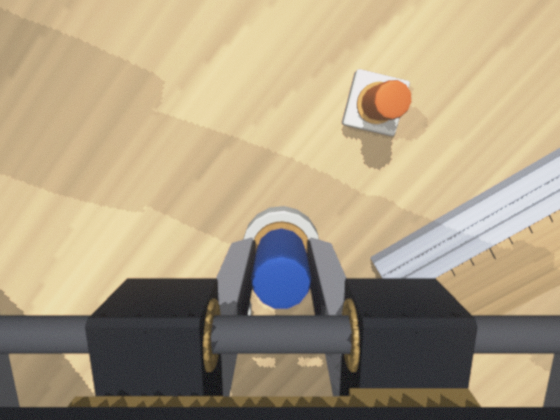

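{"method": "play_rows", "body": {
  "targets": [
    [0, -0.7, -0.51, 0, 0, 0],
    [0, -1.65, -1.19, 0, 0, 0],
    [0, -2.355, -1.7, 0, 0, 0],
    [0, -2.355, -1.7, 0, 0, 0],
    [0, -2.355, -1.7, 0, 0, 0],
    [0, -2.355, -1.7, 0, 0, 0],
    [0, -2.355, -1.7, 0, 0, 0],
    [0, -2.355, -1.7, 0, 0, 0],
    [0, -2.355, -1.7, 0, 0, 0],
    [0, -2.355, -1.7, 0, 0, 0],
    [0, -2.355, -1.7, 0, 0, 0],
    [0, -2.355, -1.7, 0, 0, 0],
    [0, -2.355, -1.7, 0, 0, 0],
    [0, -2.355, -1.7, 0, 0, 0],
    [0, -2.355, -1.7, 0, 0, 0],
    [0, -2.355, -1.7, 0, 0, 0],
    [0, -1.65, -1.19, 0, 0, 0],
    [0, -0.7, -0.51, 0, 0, 0],
    [0, 0, 0, 0, 0, 0],
    [0, 0, 0, 0, 0, 0]
  ]
}}

```text
time: 22.72
eef_pos: [452.2, -336.0, 139.8]
tool_rot: [95.4, 89.8, 135.5]
ft_force: [0.1, 0.5, -1.4]
opening: 27.7
```

```bash
python3 look.py wrist:w14; python3 plan.py 452.7 -337.2 36 40.1
```

```text
t 22.77 pos [ 452.6 -335.1  140.1] jaw 40.17 -> 40.1 open 27.5 F [ 0.2  0.6 -2.1] q [ 30.  34.   5. 105.  -4.  42.  78.]
shift cm (cur axes) [10.4  -0.2  -0.13] (target axes) [10.41 -0.16 -0.13] rot [ 0.001  0.    -0.003]
```

View pics/w14.png

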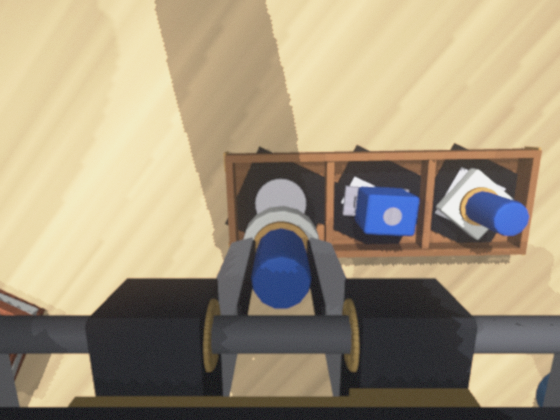

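{"method": "play_rows", "body": {
  "targets": [
    [1, -0.16, -0.13, 0, 0, 0],
    [2, 0, 0, 0, 0, 0],
    [2, 0, 0, 0, 0, 0],
    [2, 0, 0, 0, 0, 0],
    [1.5, 0, 0, 0, 0, 0],
    [1, 0, 0, 0, 0, 0],
    [0.6, 0, 0, 0, 0, 0],
    [0.3, 0, 0, 0, 0, 0],
    [0, 0, 0, 0, 0, 0],
    [0, 0, 0, 0, 0, 0]
  ]
}}

```text
time: 23.6
eef_pos: [453.7, -339.3, 37.4]
tool_rot: [-85.9, 90.0, -45.7]
ft_force: [-0.5, -0.4, -1.3]
opening: 27.5
```

```bash
python3 plan.py 452.5 -337 34.2 40.1
```

```text
t 23.6 pos [ 453.7 -339.3   37.4] jaw 40.12 -> 40.1 open 27.5 F [-0.5 -0.4 -1.3] q [ 32.  43.   4. 108.  -5.  29.  79.]
shift cm (cur axes) [0.32 0.25 0.06] (target axes) [0.32 0.25 0.06] rot [0.    0.    0.001]
```

{"method": "play_rows", "body": {
  "targets": [
    [0.1, 0.25, 0.06, 0, 0, 0],
    [0.1, 0, 0, 0, 0, 0],
    [0.08, 0, 0, 0, 0, 0],
    [0.04, 0, 0, 0, 0, 0],
    [0, 0, 0, 0, 0, 0],
    [0, 0, 0, 0, 0, 0]
  ]
}}

```text
time: 24.1
eef_pos: [452.2, -337.0, 34.4]
tool_rot: [-81.5, 90.0, -41.4]
ft_force: [-0.7, 0.7, 5.5]
opening: 27.9
```

{"method": "play_rows", "body": {
  "targets": [
    [0, 0, 0, 0, 0, 0],
    [0, 0, 0, 0, 0, 0],
    [0, 0, 0, 0, 0, 0],
    [0, 0, 0, 0, 0, 0],
    [0, 0, 0, 0, 0, 0]
  ],
  "grip": 0.45
}}

```text
time: 24.52
eef_pos: [452.0, -337.0, 33.6]
tool_rot: [151.9, 90.0, -168.0]
ft_force: [0.9, -0.3, -0.5]
opening: 51.3
```

{"method": "play_rows", "body": {
  "targets": [
    [-0.5, 0, 0, 0, 0, 0],
    [-2, 0, 0, 0, 0, 0],
    [-2.5, 0, 0, 0, 0, 0],
    [-3, 0, 0, 0, 0, 0],
    [-3, 0, 0, 0, 0, 0],
    [-3, 0, 0, 0, 0, 0],
    [-2, 0, 0, 0, 0, 0],
    [0, 0, 0, 0, 0, 0],
    [0, 0, 0, 0, 0, 0],
    [0, 0, 0, 0, 0, 0]
  ]
}}

```text
time: 25.35
eef_pos: [451.5, -336.5, 193.2]
tool_rot: [112.2, 89.9, 152.3]
ft_force: [-0.6, 0.4, -0.1]
opening: 51.5
```

```bash
python3 look.py wrist:w15 scene:s15 top:t15; python3 plan.py 452.5 -337 34.2 40.1
python3 - <<'E'
from ov import *
for n,a in (("s15",(130,150,190,110,4)),("t15",(340,200,140,140,4)),("w15",(200,130,350,150,2))):
    c=dict(np.load(n+".npz"))
    S=[rect(517.8,-281,-49.9,32,40,61),rect(582.7,-224.5,-45,46,46,22),circ(582.7,-224.5,14,68),circ(452.7,-337.2,14,68),circ(452.7,-337.2,23,22)]
    draw(c,S,*a,f"pics/{n}c.png")
E
```

```text
t 25.5 pos [ 451.3 -336.4  192.4] jaw 40.11 -> 40.1 open 51.5 F [ 0.3 -0.2 -0.5] q [ 30.  30.   6. 102.  -4.  49.  78.]
shift cm (cur axes) [15.82 -0.17  0.07] (target axes) [15.82 -0.13  0.05] rot [ 0.    -0.001 -0.003]
```

View pics/s15c.png

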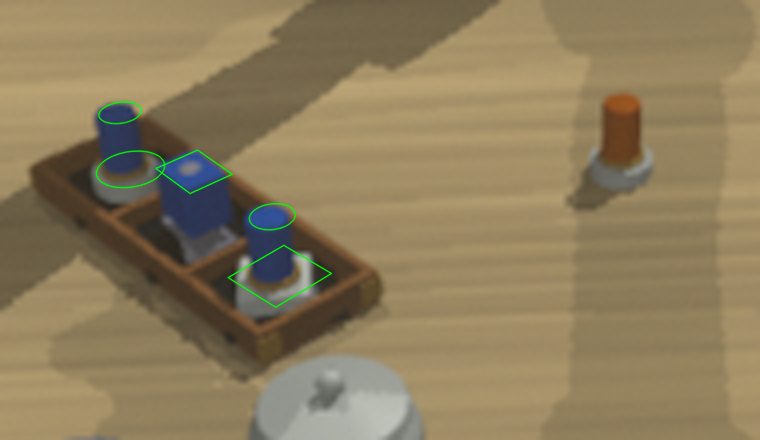

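View pics/t15c.png

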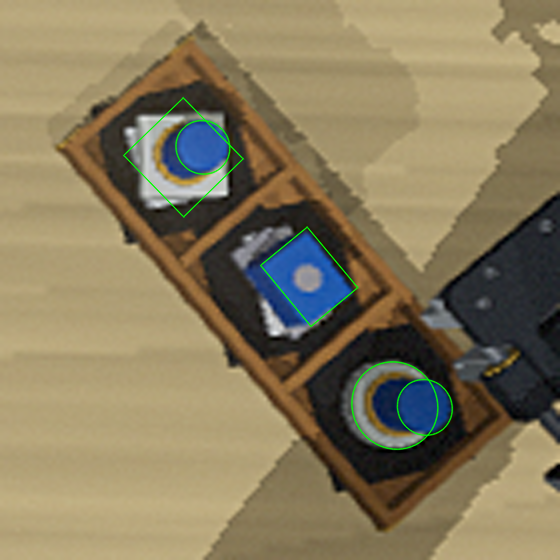

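View pics/w15c.png

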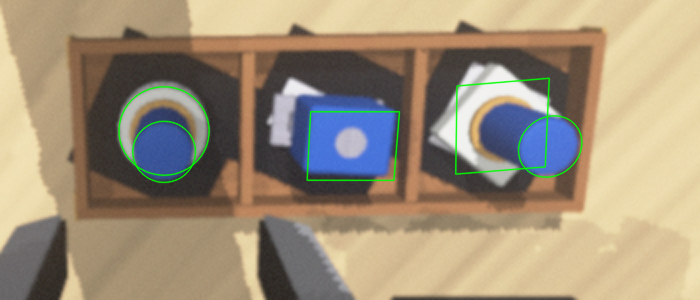

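View pics/t15.png

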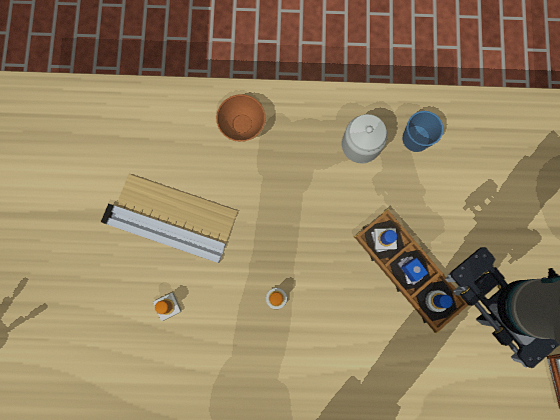

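Run:
```python
from station import close_job,monitor
print(monitor.get_state()["time"],np.round(monitor.get_state()["qvel"],2) if 0 else "")
print(close_job())
```

```text
25.5 
the job is handed in; nothing more can be done
None
```

I packed the blue kit into the caddy and handed the job in at 25.5 s; no verdict is reported.

- **Fence stop:** I gripped it with 8 N along the track and slid it out at the open end until its foot was seen clear. I then lifted it onto the oblong pad. The wrist readings at the end of each slide move were under 2 N.
- **Stamps:** I set the blue square stamp on the square mark and the blue round stamp on the round mark. At set-down and release, the wrist readings stayed below about 6 N.

**Last checks:** I took scene, top and wrist pictures with the gripper raised to about 190 mm and touching nothing.
- All three pieces stand upright on their own marks. Overlays put them within roughly 4 mm of centre, against a limit of 15 mm.
- The overlays differ between cameras by 2–3 mm, which is about the calibration error.
- The stop is turned relative to its oblong mark, as I aligned it with the caddy. Only its centre and uprightness are judged.
- The orange stamps and the canister appear in the top picture where they started. I judged that by eye and did not measure it.

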